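# Load the measuring microscope, focus to the index and zero its dial

### The arm

A 6-joint arm with a two-finger parallel gripper is mounted at the origin on the work surface. World frame = base frame: x ahead of the robot, y to its left, z up, the work surface at z = 0. Lengths are in m, angles in rad, forces in N, time in s.
With the tool pointing down it reaches from about 0.3 to 0.875 m from the base axis. Payload 6.4 kg.
Tool frame: the origin (TCP) lies midway between the tips of the shut fingers; the grasp point (between the pads) lies 19 mm behind it; z points along the fingers, y is the line along which they close (so a half turn about z gives the same grasp; the last joint's range is limited). The gripper opens to 85 mm and grips with 20 to 120 N. Pads are 22 mm wide; open, the fingers measure 114 mm over their backs; the gripper's body (76 mm by 85 mm) begins 54 mm behind the grasp point. The pads swing forward as they close: fully open they stand 13 mm farther back than shut.
Start: joints at [0.976, 0.181, 1.607, -0, 1.354, -0.206], TCP at [0.218, 0.532, 0.231] pointing down, gripper open.
Joint ranges: [-2.99, 2.99], [-0.89, 2.07], [0.3, 2.58], [-1.14, 4.28], [0, 2.63], [-3.12, 3.12]. Speed limits (rad/s): [2.57, 2.57, 3.01, 3.14, 3.14, 3.14].

### API

Orientations are given as a unit quaternion [w, x, y, z].
In Python, from bench import * gives the robot as it stands.
- The arm moves only by the tool play_rows, never from a script. Its argument "plan" is a list of rows, each a list of 3 entries, a list of its own where there are three numbers: the finger opening in mm, from 0 to 85.4, then the shift along the tool's x, y, z normalised to -1 to 1, where 1 is 40 cm, then the turn about the tool's z normalised to -1 to 1, where 1 is pi rad. A call has 1 to 10 rows; each row is the pose to reach, as a shift and turn from the pose commanded when the call began, along the tool's axes at that moment, turning the shorter way round; what a row does not reach only later rows make up. A row lasts 1/10 s, in which the tool goes at most 50 mm and 8.59 degrees, less where a joint would pass 70% of its speed; a pose out of reach is approached as far as the arm can. A call with a number of a shift or a turn outside -1 to 1 is refused whole. A call with a gripper value outside its range is refused whole. The fingers move at their own pace and stop on an object; the grip force is fixed at half the most. Time passes only in rows, so rows that repeat a pose let the fingers close. It gives the time, the measured TCP pose, the force, the opening and the grip force at its end, in the units of the state.
- get_obs(): the state, without advancing time (a new reading comes with each control period).
- camera(name): name is "side" or "top" or "wrist"; returns a dict with "image" (400x640x3 uint8, red, green, blue), "range_z" (400x640 float32, m along the optical axis (not along the pixel's ray), 0 where there is no reading), "intrinsics" (3x3 intrinsics, pixels), "rvec" (rotation vector, rad) and "tvec" (3), from world to camera coordinates, as OpenCV has them; the wrist camera has in their place "T_tool_cam" (4x4, takes a point from camera to tool coordinates, whose origin is the TCP and whose axes are the flange's). Camera axes: x right, y down, z forward; pixel columns grow to the right and rows downward; lengths in m; the calibration is good to about 2 mm. A picture is of the moment at which its call begins: read the wrist's pose just before it.
- hand_in(): hands the job in; it is judged then, once.
Trained networks look in a picture, given as the dict that the camera call returned (one of the last four; its "shot" number tells which), for a name from the list of things; names that differ only in an ending like _2 or _b are one class to them, and where a whole thing is asked for, a point or a joint stands for the part that bears it (a point fixed in the world has none). Each returns a list of dicts, best first, with "conf" (0 to 1); they miss things now and then, are a little off and sometimes report something else, mostly with a low value. They report only what shows in the picture. A call takes as long as a camera call.
- search_frame(picture, label): "rect" ([centre column, centre row, width, height] in pixels, round what is visible of it).
- masks_of(picture, label): "mask" (400x640 bool, what is visible of it) and "rect" ([centre column, centre row, width, height] in pixels, round what is visible of it).
The state is a dict: "time_s": time; "q": joint angles; "dq": joint speeds; "joint_efforts": joint torques, N m; "eef_pos": TCP position; "eef_rot": TCP orientation; "wrist_force": force on the tool from outside, world axes, zero at the start; "torque": the same for the moment, N m; "opening": opening from 0.0 (shut) to 1.0 (fully open); "grasp_force": force on a finger pad.
Only numpy, scipy, OpenCV 4.12 (cv2) and the standard library are available. Lean on these libraries where they do the work, as an engineer would, in place of code of your own. Each camera call takes 0.05 s, during which the arm holds its last target. There are 200 camera calls.

### The job

Get the circuit board ready for measuring: set it down flat in the microscope's aluminium tray, long side along the tray and without dropping it, let go, then slide the tray by its knob until it is fully home under the lens. Next turn the black focus ring on top of the microscope until its white line points at the red index mark on the white collar, and after that turn the bezel of the dial gauge until its green zero mark stands at the tip of the red needle. Do not disturb the screwdriver, the jar or the bottle.

Things in the scene. Friction and masses are not known exactly. Their poses are not given: they have to be found in the camera images.
- board: blue circuit board, 50 (its x) by 80 (its y) by 4 mm, 90 g, lying on the green mat. Origin at the centre of its underside, z up. In its middle stands a dark finned heat sink, 22 (x) by 36 (y) mm, its top 26 mm above the underside: grip it across its 22 mm width, with the fingertips above the board (more than 4 mm over the underside). Either way round will do.
- mat: flat green mat, 260 (x) by 240 (y) by 2 mm, fixed to the table, origin at the centre of its underside; the board starts on it.
- scope: white microscope, fixed. Origin on the table under the tube's vertical axis; x points to its steel column (at x = 92 mm, 167 mm high), z up. Base 120 (x) by 440 (y) by 22 mm, y -190 to 250 mm. Lens end 95 mm above the table; white collar on the tube 84 mm across, top at 180 mm; focus ring above it. Dial gauge lies face up at y = -135 mm: fixed black body 66 mm across up to 48 mm, bezel above it.
- tray_floor (a point): centre of the floor of the aluminium tray; x across, y along the slide (same axes as the scope). Room for the board: 60 (x) by 90 (y) mm, inside a rim 6 mm high and 4 mm thick; the floor is 33 mm above the table.
- tray_knob (a point): centre of the top of the tray's upright black knob, 18 mm across, 33 mm tall, its top 61 mm above the table; 110 mm from the tray's centre on the outer (+y of the scope) end.
- tray (a joint): the tray's slide in m: about 0 at the loading end, beside the microscope; grows as the tray moves along the scope's -y; 0.130 is fully home, at its stop, under the lens.
- focus_top (a point): centre of the flat top of the black focus ring, 213 mm above the table, on the vertical axis it turns about. The ring is 48 mm across and 32 mm tall; grip it by its sides from above.
- focus (a joint): angle of the focus ring's white line, rad, counter-clockwise from above, 0 along the scope's +x; range -2 to 2.
- index (a joint): angle of the red index mark on the collar, the same way and from the same zero; it was set beforehand and stays where it is.
- focus_mark (a point): the white line of the focus ring, at 25 mm from its axis, at the foot of the ring.
- index_mark (a point): inner end of the red index mark on the collar, at 25 mm from the same axis.
- gauge_top (a point): centre of the dial gauge at the height of the bezel's top, 72 mm above the table, on the vertical axis it turns about. The bezel is 60 mm across and 23 mm tall; grip it by its sides from above. The scale turns with the bezel.
- bezel (a joint): angle of the bezel's green zero mark, rad, counter-clockwise from above, 0 along the scope's +x; range -2 to 2.
- needle (a joint): angle of the red needle, the same way and from the same zero; the needle is geared to the focus ring (0.8 of its angle) and does not follow the bezel.
- zero_mark (a point): the green zero mark of the scale, at 23 mm from the gauge's axis.
- needle_tip (a point): tip of the red needle, at 23 mm from the gauge's axis.
- screwdriver: screwdriver with an orange handle, 160 mm, lying on the table; leave alone.
- jar: closed jar with a blue cap, 44 mm across, 45 mm tall, origin at the centre of its underside; leave alone.
- bottle: small amber bottle with a white cap, 34 mm across, 75 mm tall, origin at the centre of its underside; leave alone.

How it is judged:
By the outcome, as a careful person would: the job done as asked, in the order asked, and still so for the second after the job is handed in, with the robot touching nothing.
It also fails if it takes over 69 s, if anything falls off the work surface, if the arm or the gripper's body presses on something with over 40 N, if the wrist force passes 120 N, or if a joint passes its speed limit or range.

## Working session

There is one attempt and no reset: what is moved stays moved. The work goes in short steps, Python scripts to look and compute and a tool call to move; the robot and the scene stay as the last step left them, time stands still between calls to the robot, and variables do not carry over. Pictures are saved under pics/ and viewed, at most 10 in all, crops included, and the job is handed in when it is done.

Besides the shell and the picture viewer there is one more tool, called after "Call:" as name(argument=value, ...), one argument or row to a line, values as JSON. play_rows: Moves the arm, as the interface text tells. Its arguments: {"type":"object","properties":{"plan":{"type":"array","items":{"type":"array"}}},"required":["plan"]}

```bash
mkdir -p pics; ls
cat > h.py <<'E'
from bench import *
import numpy as np, cv2
from scipy.spatial.transform import Rotation as R
def save(p,name): cv2.imwrite('pics/'+name,cv2.cvtColor(p['image'],cv2.COLOR_RGB2BGR))
def pose(p,o=None):
    "world-from-camera R,t"
    if 'T_tool_cam' in p:
        q=o['eef_rot']; T=np.array(p['T_tool_cam']); Rt=R.from_quat([q[1],q[2],q[3],q[0]]).as_matrix()
        return Rt@T[:3,:3], Rt@T[:3,3]+np.array(o['eef_pos'])
    Rc=cv2.Rodrigues(np.array(p['rvec'],float))[0]; return Rc.T, -Rc.T@np.array(p['tvec'],float).ravel()
def cloud(p,o=None):
    K=np.array(p['intrinsics']); z=p['range_z']; v,u=np.mgrid[:400,:640]
    c=np.stack([(u-K[0,2])/K[0,0]*z,(v-K[1,2])/K[1,1]*z,z],-1); A,t=pose(p,o)
    w=c@A.T+t; w[z==0]=np.nan; return w
def onplane(p,uv,h,o=None):
    K=np.array(p['intrinsics']); A,t=pose(p,o); uv=np.atleast_2d(uv).astype(float)
    d=np.c_[(uv[:,0]-K[0,2])/K[0,0],(uv[:,1]-K[1,2])/K[1,1],np.ones(len(uv))]@A.T
    return t+d*((h-t[2])/d[:,2])[:,None]
E
cat > a.py <<'E'
from h import *
o=get_obs(); print({k:np.round(v,3).tolist() for k,v in o.items()})
for n in ['top','side']:
    p=camera(n); save(p,n+'0.png'); W=cloud(p); print(n,pose(p)[1])
    for l in ['board','mat','scope','tray_floor','tray_knob','tray','focus_top','focus_mark','index_mark','gauge_top','zero_mark','needle_tip','screwdriver','jar','bottle']:
        try:
            for m in masks_of(p,l)[:1]:
                w=W[m['mask']]; print(l,round(m['conf'],2),np.round(m['rect']),m['mask'].sum(),np.round(np.nanmedian(w,0),3),np.round(np.nanmin(w,0),3),np.round(np.nanmax(w,0),3))
        except Exception as e: print(l,e)
E
python3 a.py
```

```text
pics
{'time_s': 0.0, 'q': [0.976, 0.182, 1.608, -0.0, 1.354, -0.206], 'dq': [0.0, -0.001, -0.001, 0.001, 0.001, 0.0], 'joint_efforts': [-0.002, -44.489, -35.132, -0.001, 0.01, 0.0], 'eef_pos': [0.218, 0.532, 0.23], 'eef_rot': [-0.0, 0.193, 0.981, -0.001], 'wrist_force': [0.296, 0.192, -0.579], 'torque': [-0.007, 0.03, -0.01], 'grasp_force': 0.0, 'opening': 0.999}
top [ 0.40524668 -0.03145994  1.32827685]
board 0.94 [179. 234.  27.  20.] 487 [0.508 0.372 0.008] [ 0.482  0.333 -0.005] [0.535 0.419 0.034]
mat 0.93 [188. 236.  84.  91.] 6829 [0.492 0.342 0.002] [ 0.368  0.226 -0.008] [0.634 0.472 0.013]
scope 0.76 [332. 217. 159.  78.] 7100 [ 0.55  -0.081  0.025] [ 0.459 -0.297 -0.007] [0.688 0.158 0.219]
tray_floor 0.9 [290. 214.  63.  34.] 970 [0.571 0.031 0.034] [ 0.525 -0.029  0.019] [0.61  0.14  0.065]
tray 0.84 [291. 213.  66.  33.] 1009 [0.571 0.028 0.033] [ 0.525 -0.035  0.017] [0.607 0.136 0.065]
focus_top 0.52 [348. 212.  21.  16.] 326 [ 0.546 -0.097  0.213] [ 0.522 -0.122  0.175] [ 0.573 -0.074  0.219]
focus_mark 0.74 [448. 272.  12.  13.] 148 [ 0.403 -0.394  0.051] [ 0.389 -0
[... 1392 characters left out ...]
0.115  0.211] [ 0.523 -0.128  0.183] [ 0.571 -0.077  0.217]
index_mark 0.68 [305. 205.  28.  21.] 317 [ 0.548 -0.119  0.181] [ 0.505 -0.143 -0.   ] [0.658 0.167 0.2  ]
gauge_top 0.9 [312. 273.  28.  28.] 455 [ 0.525 -0.241  0.07 ] [ 0.495 -0.266  0.021] [ 0.564 -0.165  0.075]
zero_mark 0.76 [310. 271.  24.  25.] 475 [ 0.525 -0.241  0.069] [ 0.495 -0.266  0.02 ] [ 0.564 -0.152  0.075]
screwdriver 0.88 [355. 354.  72.  12.] 546 [ 0.54  -0.455  0.022] [ 0.493 -0.472 -0.002] [ 0.648 -0.423  0.03 ]
jar 0.43 [341. 184.   9.   9.] 138 [0.747 0.184 0.033] [0.729 0.173 0.006] [0.766 0.218 0.05 ]
bottle 0.61 [277. 347.  16.  26.] 376 [ 0.402 -0.413  0.045] [ 0.386 -0.422 -0.001] [ 0.421 -0.342  0.078]
```

Run:
```python
from h import *
p=camera('wrist'); save(p,'w0.png'); print(np.round(p['T_tool_cam'],3).tolist(), np.round(p['intrinsics'],1).tolist())
t=cv2.imread('pics/top0.png')[135:295,140:480]; t=cv2.resize(t,None,fx=2.2,fy=2.2,interpolation=3)
s=cv2.imread('pics/w0.png'); s=cv2.resize(s,(374,234)); c=np.zeros((t.shape[0]+234,748,3),np.uint8); c[:t.shape[0]]=t; c[t.shape[0]:,:374]=s
cv2.imwrite('pics/v1.png',c)
# board yaw from top depth/colour
p=camera('top');W=cloud(p);m=masks_of(p,'board')[0]['mask']; h=W[m&(W[...,2]>0.018)]; print(len(h),h.mean(0),cv2.minAreaRect(h[:,:2].astype(np.float32)*1000)); b=W[m][:,:2].astype(np.float32)*1000; print(cv2.minAreaRect(b))
v,u=np.nonzero(m); print(cv2.minAreaRect(onplane(p,np.c_[u,v],0.006)[:,:2].astype(np.float32)*1000))
```

```text
[[0.001, -0.961, -0.276, 0.069], [1.0, 0.002, -0.001, -0.0], [0.001, -0.276, 0.961, -0.142], [0.0, 0.0, 0.0, 1.0]] [[357.8, 0.0, 317.2], [0.0, 357.8, 200.1], [0.0, 0.0, 1.0]]
74 [0.50911595 0.37398838 0.02683498] ((508.20172119140625, 369.2460021972656), (50.4911994934082, 21.832490921020508), 84.16399383544922)
((508.93310546875, 376.5102844238281), (84.92684173583984, 51.03978729248047), 84.18683624267578)
((508.72381591796875, 376.0487060546875), (83.9339370727539, 50.62511444091797), 84.58313751220703)
```

View pics/v1.png

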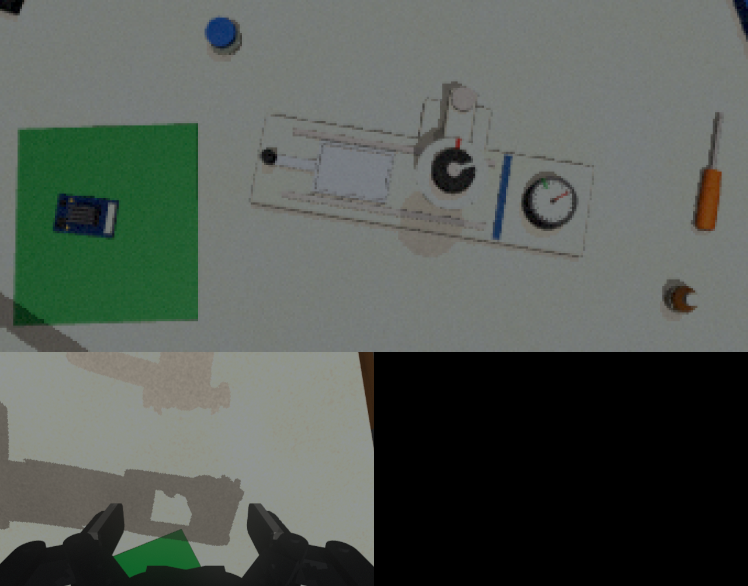

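The top view shows the board on the mat at about (85,215), the tray knob at (268,156), the focus ring at (453,170) with its white line to the right and the red mark at the top, and the gauge at (549,202). The wrist camera sees the fingers, with the mat just entering the frame. I'll hover over the board next.

Call:
play_rows(
  plan=[
    [85,[-0.82,-0.09,0],0.408],
    [85,[-0.82,-0.09,0],0.408],
    [85,[-0.82,-0.09,0],0.408],
    [85,[-0.82,-0.09,0],0.408],
    [85,[-0.82,-0.09,0],0.408],
    [85,[-0.82,-0.09,0],0.408],
    [85,[-0.82,-0.09,0],0.408],
    [85,[-0.82,-0.09,0],0.408],
    [85,[-0.82,-0.09,0],0.408],
    [85,[-0.82,-0.09,0],0.408],
  ],
)

```text
time_s: 2.75
eef_pos: [0.5082, 0.3741, 0.2311]
eef_rot: [-0.0, 0.742, 0.67, -0.0]
wrist_force: [0.0, 0.5, 0.3]
opening: 0.995
grasp_force: 0.0
```

```bash
cat >> h.py <<'E'
def tool(o): 
    q=o['eef_rot']; return R.from_quat([q[1],q[2],q[3],q[0]]).as_matrix()
def go(o,xyz,yaw=None):
    "normalised move: shift in tool axes, turn to bring tool y to world yaw (mod pi)"
    T=tool(o); s=T.T@(np.array(xyz)-o['eef_pos'])/0.4; a=np.arctan2(T[1,1],T[0,1])
    t=0 if yaw is None else -((yaw-a+np.pi/2)%np.pi-np.pi/2)/np.pi
    print('GO shift',np.round(s,4),'turn',round(t,4),'yaw',round(a,4),'q',np.round(o['q'],2))
def st(o): print('t',round(o['time_s'],2),'pos',np.round(o['eef_pos'],4),'z',np.round(tool(o)[:,2],3),'F',np.round(o['wrist_force'],1),'op',round(o['opening'],3),'g',round(o['grasp_force'],1))
E
python3 - <<'E'
from h import *
o=get_obs(); st(o); p=camera('wrist'); save(p,'w1.png'); W=cloud(p,o)
m=masks_of(p,'board')[0]; k=m['mask']; print(m['conf'],m['rect'])
for lo,hi in [(-.01,.012),(0.021,0.04)]:
    h=W[k&(W[...,2]>lo)&(W[...,2]<hi)]; print(len(h),np.median(h,0),cv2.minAreaRect(h[:,:2].astype(np.float32)*1000))
v,u=np.nonzero(k); print(cv2.minAreaRect(onplane(p,np.c_[u,v],0.006,o)[:,:2].astype(np.float32)*1000))
go(o,[.509,.375,.1],-.1)
E
```

```text
t 2.75 pos [0.5082 0.3741 0.2311] z [-0. -0. -1.] F [0.  0.5 0.3] op 0.995 g 0.0
0.64 [320.7, 164.7, 49.2, 76.7]
3023 [0.50976256 0.3783422  0.00555067] ((510.2121276855469, 373.7762756347656), (80.23048400878906, 51.27615737915039), 84.25328826904297)
529 [0.51103289 0.37459434 0.027155  ] ((509.80328369140625, 373.87554931640625), (35.87567138671875, 20.921857833862305), 84.00541687011719)
((510.13690185546875, 374.26763916015625), (80.15060424804688, 50.644779205322266), 84.04637145996094)
GO shift [0.0026 0.002  0.3277] turn -0.0004 yaw -0.1012 q [0.45 0.3  1.46 0.   1.38 0.55]
```

View pics/w1.png

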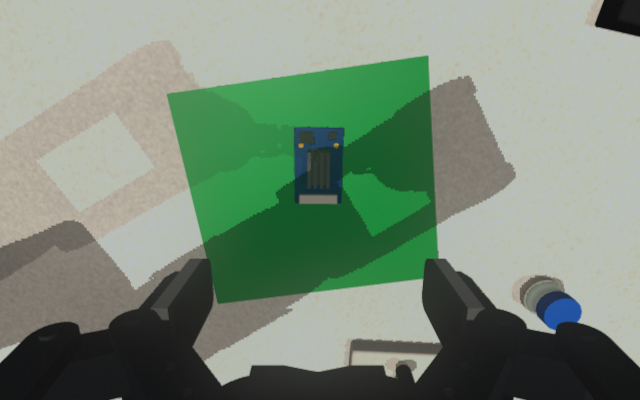

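The wrist view shows the board at about (320,165), upright in the picture and between the fingers. Its heat sink is at about (0.510, 0.374). Descending and gripping.

Call:
play_rows(
  plan=[
    [85,[0,0.0045,0.1],0],
    [85,[0,0.0045,0.2],0],
    [85,[0,0.0045,0.3],0],
    [85,[0,0.0045,0.4],0],
    [60,[0,0.0045,0.48],0],
    [50,[0,0.0045,0.53],0.0],
    [45,[0,0.0045,0.55],0],
    [45,[0,0.0045,0.55],0],
    [45,[0,0.0045,0.55],0],
    [45,[0,0.0045,0.55],0],
  ],
)

```text
time_s: 3.85
eef_pos: [0.5109, 0.375, 0.0132]
eef_rot: [0.0, 0.741, 0.671, 0.002]
wrist_force: [0.0, -0.5, 0.2]
opening: 0.529
grasp_force: 0.0
```

Call:
play_rows(
  plan=[
    [30,[0,0,0],0],
    [15,[0,0,0],0],
    [10,[0,0,0],0],
    [10,[0,0,0],0],
    [10,[0,0,0],0],
    [10,[0,0,0],0],
  ],
)

```text
time_s: 4.45
eef_pos: [0.5106, 0.3747, 0.0127]
eef_rot: [0.0, 0.741, 0.671, 0.001]
wrist_force: [-1.3, -0.3, 7.1]
opening: 0.24
grasp_force: 61.8
```

Call:
play_rows(
  plan=[
    [10,[0,0,-0.03],0],
    [10,[0,0,-0.1],0],
    [10,[0,0,-0.2],0],
    [10,[0,0,-0.3],0],
    [10,[-0.1,0.02,-0.4],0],
    [10,[-0.2,0.05,-0.5],0],
    [10,[-0.3,0.07,-0.6],0.0],
    [10,[-0.4,0.09,-0.7],0.017],
    [10,[-0.5,0.11,-0.72],0.017],
    [10,[-0.5,0.11,-0.72],0.017],
  ],
)

```text
time_s: 5.45
eef_pos: [0.5347, 0.1677, 0.3031]
eef_rot: [0.002, 0.76, 0.65, 0.002]
wrist_force: [-0.4, -0.6, -0.7]
opening: 0.24
grasp_force: 60.9
```

Call:
play_rows(
  plan=[
    [10,[-0.1,0.02,0],0],
    [10,[-0.2,0.04,0],0],
    [10,[-0.3,0.06,0],0],
    [10,[-0.4,0.08,0],0],
    [10,[-0.5,0.09,0],0],
    [10,[-0.57,0.09,0],0],
    [10,[-0.59,0.09,0],0],
    [10,[-0.59,0.09,0],0],
    [10,[-0.59,0.09,0],0],
  ],
)

```text
time_s: 6.35
eef_pos: [0.533, -0.0667, 0.2991]
eef_rot: [-0.0, 0.759, 0.651, 0.0]
wrist_force: [-0.2, -0.3, -0.3]
opening: 0.24
grasp_force: 60.9
```

```bash
cat > tr.py <<'E'
from h import *
o=get_obs(); st(o); p=camera('wrist'); save(p,'w2.png'); W=cloud(p,o); H=W[...,2]
for l in ['tray_floor','tray']:
    for m in masks_of(p,l)[:2]:
        k=m['mask']; print(l,m['conf'],np.round(m['rect']),np.nanmedian(W[k],0))
        for lo,hi in [(.026,.0365),(.0365,.045),(.02,.045)]:
            h=W[k&(H>lo)&(H<hi)]
            if len(h)>20: print(lo,hi,len(h),np.median(h,0).round(4),cv2.minAreaRect(h[:,:2].astype(np.float32)*1000))
t=camera('top'); V=cloud(t)
for l in ['tray_floor','tray']:
  for m in masks_of(t,l)[:1]:
    h=V[m['mask']&(V[...,2]>.02)&(V[...,2]<.045)]; print(l,m['conf'],len(h),cv2.minAreaRect(h[:,:2].astype(np.float32)*1000))
E
python3 tr.py
```

```text
t 6.35 pos [ 0.533  -0.0667  0.2991] z [-0.     0.001 -1.   ] F [-0.2 -0.3 -0.3] op 0.24 g 60.9
tray_floor 0.91 [338.  63.  65. 126.] [0.56817205 0.02566455 0.03238951]
0.026 0.0365 5317 [0.5683 0.0256 0.0322] ((568.3682250976562, 32.71132278442383), (123.51634216308594, 66.5141830444336), 81.9043960571289)
0.0365 0.045 1229 [0.5677 0.0253 0.0382] ((566.0277099609375, 20.207229614257812), (98.21795654296875, 67.55487823486328), 81.00841522216797)
0.02 0.045 6609 [0.5681 0.0256 0.0324] ((568.1984252929688, 32.80998611450195), (127.6421127319336, 72.00782012939453), 81.60261535644531)
tray 0.76 [337.  62.  70. 120.] [0.56806026 0.02546424 0.03238631]
0.026 0.0365 5316 [0.5683 0.0255 0.0322] ((568.3682250976562, 32.71132278442383), (123.51634216308594, 66.5141830444336), 81.9043960571289)
0.0365 0.045 1217 [0.5669 0.0251 0.0382] ((566.0277099609375, 20.207229614257812), (98.21795654296875, 67.55487823486328), 81.00841522216797)
0.02 0.045 6603 [0.5681 0.0254 0.0324] ((568.8451538085938, 32.54561233520508), (123.83232116699219, 72.23162841796875), 80.69918823242188)
tray_floor 0.55 513 ((572.7098388671875, 59.661155700683594), (174.0938262939453, 70.68352508544922), 80.8108901977539)
tray 0.83 481 ((572.4389038085938, 57.986427307128906), (173.57032775878906, 70.68352508544922), 80.8108901977539)
```

View pics/w2.png

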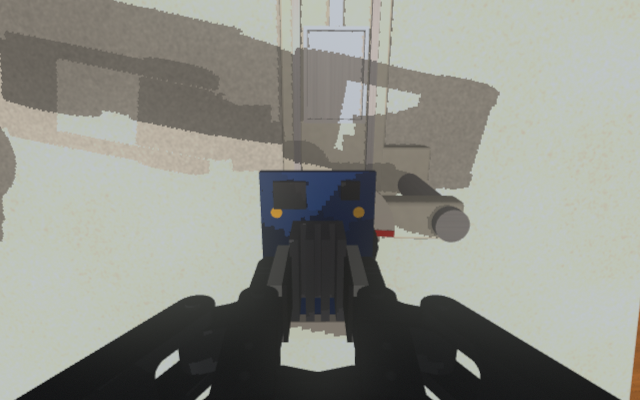

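The wrist view shows the board held level in the gripper, with the tray ahead and parallel to it. The tray's rim spans columns 303-369 and rows 27-121. I'll work out its centre from the rim corners.

Run:
```python
from h import *
o=get_obs(); p=camera('wrist'); 
c=onplane(p,[[303,28],[369,28],[303,120],[371,120]],.039,o)[:,:2]; print(c.round(4),c.mean(0))
W=cloud(p,o); A=tool(o)
# height profile along tool x, in scope-ish axes through the tray
y=np.array([.156,.988]); x=np.array([.988,-.156]); d=W[...,:2]-np.array([.566,.0205]); a=d@y; b=d@x; H=W[...,2]
for s in np.arange(-.07,.09,.004):
    k=(abs(b+0.018)<.01)&(abs(a-s)<.002); print(round(s,3),k.sum(),np.round(np.nanmedian(H[k])*1000,1) if k.sum() else '',np.round(np.nanpercentile(H[k],90)*1000,1) if k.sum() else '',end=' | ')
print()
for s in np.arange(-.05,.05,.003):
    k=(abs(a)<.03)&(abs(b-s)<.0015); print(round(s,3),np.round(np.nanmedian(H[k])*1000,1),end=' | ')
g=cv2.imread('pics/w2.png')[10:180,260:420]; cv2.imwrite('pics/w2c.png',cv2.convertScaleAbs(cv2.resize(g,None,fx=3.5,fy=3.5,interpolation=2),alpha=1.2))
```

```text
[[ 0.5395  0.0712]
 [ 0.6065  0.061 ]
 [ 0.5247 -0.02  ]
 [ 0.5985 -0.0312]] [0.56732373 0.02023011]
-0.07 438 291.6 292.5 | -0.066 468 291.8 293.7 | -0.062 477 291.8 293.8 | -0.058 498 291.8 293.8 | -0.054 515 291.5 292.5 | -0.05 53 22.2 39.0 | -0.046 74 37.1 38.6 | -0.042 70 32.2 33.0 | -0.038 55 32.1 33.0 | -0.034 70 32.2 33.2 | -0.03 71 32.3 33.6 | -0.026 72 32.3 33.4 | -0.022 61 32.4 33.6 | -0.018 65 32.2 33.2 | -0.014 72 32.1 33.1 | -0.01 72 32.0 33.1 | -0.006 73 32.1 33.1 | -0.002 72 32.3 33.3 | 0.002 71 32.1 32.9 | 0.006 72 32.1 33.2 | 0.01 68 32.1 33.0 | 0.014 71 32.3 33.2 | 0.018 75 32.1 33.0 | 0.022 69 32.1 33.0 | 0.026 74 32.1 33.5 | 0.03 72 32.2 33.3 | 0.034 72 32.2 33.1 | 0.038 74 32.0 33.0 | 0.042 75 32.0 32.9 | 0.046 110 37.5 39.0 | 0.05 22 22.2 38.0 | 0.054 79 21.2 22.4 | 0.058 79 21.0 22.4 | 0.062 76 21.2 22.0 | 0.066 76 21.1 22.2 | 0.07 83 21.2 22.2 | 0.074 81 21.2 22.3 | 0.078 7 20.5 20.7 | 0.082 0   | 0.086 0   | 
-0.05 21.2 | -0.047 22.0 | -0.044 27.3 | -0.041 27.3 | -0.038 22.5 | -0.035 21.4 | -0.032 38.0 | -0.029 32.2 | -0.026 32.2 | -0.023 32.1 | -0.02 32.2 | -0.017 32.1 | -0.014 32.2 | -0.011 32.2 | -0.008 32.1 | -0.005 32.1 | -0.002 32.1 | 0.001 32.1 | 0.004 32.1 | 0.007 32.1 | 0.01 32.3 | 0.013 32.1 | 0.016 31.9 | 0.019 32.1 | 0.022 32.1 | 0.025 32.1 | 0.028 32.2 | 0.031 37.8 | 0.034 37.8 | 0.037 21.8 | 0.04 27.1 | 0.043 27.1 | 0.046 26.0 | 0.049 21.1 |
```

View pics/w2c.png

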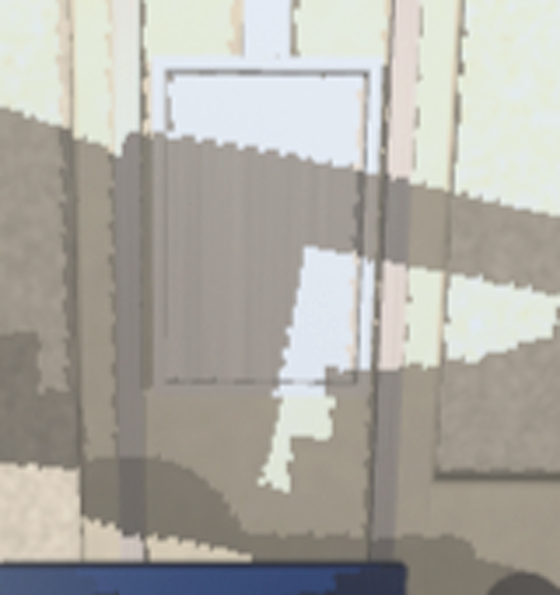

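The crop shows the tray's rim corners clearly, and the depth profile is symmetric about (0.567, 0.0204). Moving above the tray.

Run:
```python
from h import *
o=get_obs(); go(o,[.567,.0204,.1],-.157); go(o,[.567,.0204,.0445],-.157)
```

```text
GO shift [0.2291 0.0505 0.4983] turn 0.0016 yaw -0.152 q [-0.35  0.05  1.62  0.    1.48 -0.19]
GO shift [0.2291 0.0505 0.637 ] turn 0.0016 yaw -0.152 q [-0.35  0.05  1.62  0.    1.48 -0.19]
```

Call:
play_rows(
  plan=[
    [10,[0.115,0.025,0],0.0016],
    [10,[0.229,0.0505,0],0.0016],
    [10,[0.229,0.0505,0.1],0.0016],
    [10,[0.229,0.0505,0.2],0.0016],
    [10,[0.229,0.0505,0.3],0.0016],
    [10,[0.229,0.0505,0.4],0.0016],
    [10,[0.229,0.0505,0.5],0.0016],
    [10,[0.229,0.0505,0.55],0.0016],
    [10,[0.229,0.0505,0.58],0.0016],
    [10,[0.229,0.0505,0.58],0.0016],
  ],
)

```text
time_s: 7.7
eef_pos: [0.566, 0.0199, 0.0658]
eef_rot: [-0.001, 0.761, 0.649, -0.001]
wrist_force: [-0.1, 0.0, -1.8]
opening: 0.238
grasp_force: 60.9
```

Run:
```python
from h import *
o=get_obs(); st(o); go(o,[.567,.0204,.0442],-.157)
```

```text
t 7.7 pos [0.566  0.0199 0.0658] z [-0.003  0.001 -1.   ] F [-0.1  0.  -1.8] op 0.238 g 60.9
GO shift [0.0016 0.0025 0.054 ] turn -0.0003 yaw -0.158 q [-0.17  0.37  1.74  0.    1.03 -0.02]
```

Call:
play_rows(
  plan=[
    [10,[0.001,0.002,0.015],0],
    [10,[0.001,0.002,0.03],0],
    [10,[0.001,0.002,0.04],0],
    [10,[0.001,0.002,0.046],0],
    [10,[0.001,0.002,0.05],0],
    [10,[0.001,0.002,0.053],0],
    [10,[0.001,0.002,0.053],0],
    [10,[0.001,0.002,0.053],0],
  ],
)

```text
time_s: 8.5
eef_pos: [0.5679, 0.0199, 0.0462]
eef_rot: [0.0, 0.761, 0.649, 0.0]
wrist_force: [0.2, 0.3, -1.1]
opening: 0.241
grasp_force: 60.9
```

Call:
play_rows(
  plan=[
    [10,[0,0,0.002],0],
    [10,[0,0,0.003],0],
    [10,[0,0,0.004],0],
    [10,[0,0,0.004],0],
    [10,[0,0,0.004],0],
  ],
)

```text
time_s: 9.0
eef_pos: [0.5678, 0.0199, 0.0445]
eef_rot: [0.0, 0.761, 0.649, -0.0]
wrist_force: [0.1, -0.5, -1.2]
opening: 0.237
grasp_force: 60.9
```

Call:
play_rows(
  plan=[
    [10,[0,0,0.001],0],
    [10,[0,0,0.002],0],
    [10,[0,0,0.002],0],
    [10,[0,0,0.002],0],
  ],
)

```text
time_s: 9.4
eef_pos: [0.5679, 0.0198, 0.0438]
eef_rot: [0.0, 0.761, 0.649, 0.0]
wrist_force: [-0.9, 0.1, 0.6]
opening: 0.237
grasp_force: 61.0
```

Call:
play_rows(
  plan=[
    [24,[0,0,0.001],0],
    [28,[0,0,0.001],0],
    [36,[0,0,0],0],
    [45,[0,0,0],0],
    [50,[0,0,-0.02],0],
    [50,[0,0,-0.1],0],
    [50,[0,0,-0.2],0],
    [50,[0,0,-0.3],0],
    [50,[0,0,-0.35],0],
    [50,[0,0,-0.35],0],
  ],
)

```text
time_s: 10.4
eef_pos: [0.5705, 0.0195, 0.1886]
eef_rot: [0.003, 0.761, 0.649, 0.003]
wrist_force: [0.4, -0.4, -0.5]
opening: 0.586
grasp_force: 0.0
```

```bash
cat > kn.py <<'E'
from h import *
import sys
o=get_obs(); st(o); p=camera('wrist'); save(p,sys.argv[1]); W=cloud(p,o); H=W[...,2]
for l in ['board','tray_knob']:
    for m in masks_of(p,l)[:2]:
        k=m['mask']; print(l,round(m['conf'],2),np.round(m['rect']),np.nanmedian(W[k],0).round(4))
        v,u=np.nonzero(k); print(cv2.minAreaRect(onplane(p,np.c_[u,v],.037 if l=='board' else .061,o)[:,:2].astype(np.float32)*1000))
        h=W[k&(H>.052)&(H<.07)]
        if len(h)>5: print(len(h),h.mean(0).round(4),cv2.minAreaRect(h[:,:2].astype(np.float32)*1000))
E
python3 kn.py w3.png
```

```text
t 10.4 pos [0.5705 0.0195 0.1886] z [ 0.008 -0.001 -1.   ] F [ 0.4 -0.4 -0.5] op 0.586 g 0.0
tray_knob 0.58 [313. 130.  86. 219.] [0.5757 0.0584 0.0333]
((572.5067138671875, 58.88441848754883), (158.30886840820312, 64.12031555175781), 81.08734893798828)
562 [0.5832 0.1284 0.0598] ((583.1886596679688, 128.8377227783203), (17.303668975830078, 17.259023666381836), 7.4366230964660645)
```

View pics/w3.png

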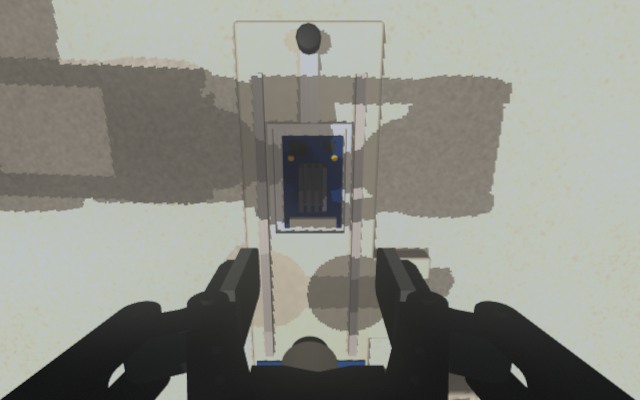

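The wrist view shows the board lying inside the tray rim at about (313,182) and the knob at (308,38). Moving to the knob.

Run:
```python
from h import *
o=get_obs(); st(o); go(o,[.5835,.1289,.038],-.157)
```

```text
t 10.55 pos [0.5671 0.02   0.1829] z [-0.001  0.    -1.   ] F [0.5 1.  0.1] op 0.586 g 0.0
GO shift [ 0.2753 -0.002   0.3622] turn -0.0004 yaw -0.1582 q [-0.17  0.21  1.67  0.    1.26 -0.02]
```

Call:
play_rows(
  plan=[
    [50,[0.12,-0.002,0],0],
    [50,[0.24,-0.002,0],0],
    [50,[0.275,-0.002,0.05],0],
    [50,[0.275,-0.002,0.15],0],
    [50,[0.275,-0.002,0.25],0],
    [50,[0.275,-0.002,0.33],0],
    [50,[0.275,-0.002,0.36],0],
    [50,[0.275,-0.002,0.36],0],
    [50,[0.275,-0.002,0.36],0],
    [50,[0.275,-0.002,0.36],0],
  ],
)

```text
time_s: 11.55
eef_pos: [0.586, 0.1286, 0.0417]
eef_rot: [0.001, 0.761, 0.649, 0.001]
wrist_force: [-0.4, -0.5, 0.3]
opening: 0.584
grasp_force: 0.0
```

Call:
play_rows(
  plan=[
    [35,[0,0,0],0],
    [25,[0,0,0],0],
    [10,[0,0,0],0],
    [10,[0,0,0],0],
    [10,[0,0,0],0],
    [10,[0,0,0],0],
  ],
)

```text
time_s: 12.15
eef_pos: [0.5827, 0.1291, 0.0408]
eef_rot: [-0.001, 0.761, 0.649, -0.001]
wrist_force: [-9.7, 0.7, 12.5]
opening: 0.185
grasp_force: 58.4
```

Call:
play_rows(
  plan=[
    [10,[-0.01,0,0],0],
    [10,[-0.03,0,0],0],
    [10,[-0.06,0,0],0],
    [10,[-0.09,0,0],0],
    [10,[-0.12,0,0],0],
    [10,[-0.15,0,0],0],
    [10,[-0.18,0,0],0],
    [10,[-0.21,0,0],0],
    [10,[-0.24,0,0],0],
    [10,[-0.25,0,0],0],
  ],
)

```text
time_s: 13.15
eef_pos: [0.567, 0.0299, 0.0409]
eef_rot: [-0.002, 0.761, 0.649, -0.001]
wrist_force: [-9.1, 3.7, 13.5]
opening: 0.182
grasp_force: 58.8
```

Call:
play_rows(
  plan=[
    [10,[-0.01,0,0],0],
    [10,[-0.02,0,0],0],
    [10,[-0.03,0,0],0],
    [10,[-0.04,0,0],0],
    [10,[-0.045,0,0],0],
    [10,[-0.045,0,0],0],
  ],
)

```text
time_s: 13.75
eef_pos: [0.5642, 0.0125, 0.0408]
eef_rot: [-0.001, 0.761, 0.649, -0.001]
wrist_force: [-9.8, 2.1, 12.6]
opening: 0.185
grasp_force: 58.8
```

Call:
play_rows(
  plan=[
    [10,[-0.005,0,0],0],
    [10,[-0.01,0,0],0],
    [10,[-0.015,0,0],0],
    [10,[-0.015,0,0],0],
  ],
)

```text
time_s: 14.15
eef_pos: [0.5636, 0.0082, 0.0409]
eef_rot: [-0.002, 0.761, 0.649, 0.0]
wrist_force: [-8.3, 8.8, 13.5]
opening: 0.186
grasp_force: 58.7
```

Call:
play_rows(
  plan=[
    [10,[-0.005,0,0],0],
    [10,[-0.008,0,0],0],
    [10,[-0.008,0,0],0],
  ],
)

```text
time_s: 14.45
eef_pos: [0.5635, 0.0082, 0.0409]
eef_rot: [-0.003, 0.761, 0.649, 0.002]
wrist_force: [-5.1, 21.4, 12.0]
opening: 0.184
grasp_force: 58.6
```

Call:
play_rows(
  plan=[
    [25,[0,0,0],0],
    [40,[0,0,0],0],
    [50,[0,0,0],0],
    [50,[0,0,-0.1],0],
    [60,[0,0,-0.2],0],
    [60,[0,0,-0.32],0],
    [60,[0,0,-0.44],0],
    [60,[0,0,-0.56],0],
    [70,[0,0,-0.68],0],
    [70,[0,0,-0.77],0],
  ],
)

```text
time_s: 15.45
eef_pos: [0.5648, 0.0023, 0.3516]
eef_rot: [0.002, 0.761, 0.649, 0.001]
wrist_force: [0.0, -0.0, 0.8]
opening: 0.82
grasp_force: 0.0
```

Call:
play_rows(
  plan=[
    [70,[-0.1,0,0],0],
    [70,[-0.2,0,0],0],
    [70,[-0.3,0,0],0],
    [70,[-0.375,0,0],0],
    [70,[-0.375,0,0],0],
    [70,[-0.375,0,0],0],
    [70,[-0.375,0,0],0],
  ],
)

```text
time_s: 16.15
eef_pos: [0.5408, -0.1445, 0.3477]
eef_rot: [-0.0, 0.761, 0.649, 0.0]
wrist_force: [-0.4, 0.2, 0.7]
opening: 0.824
grasp_force: 0.0
```

```bash
cat > fo.py <<'E'
from h import *
import sys
o=get_obs(); st(o); p=camera('wrist'); save(p,sys.argv[1]); W=cloud(p,o); H=W[...,2]
yaw=-.157
for l in ['focus_top','focus_mark','index_mark','gauge_top','zero_mark','needle_tip']:
    for m in masks_of(p,l)[:1]:
        k=m['mask']; print(l,round(m['conf'],2),np.round(m['rect']),np.nanmedian(W[k],0).round(4))
d=np.hypot(W[...,0]-.546,W[...,1]+.1)
k=(H>.205)&(H<.225)&(d<.05); h=W[k]; c=cv2.minEnclosingCircle(h[:,:2].astype(np.float32)*1000); print('ring',len(h),np.median(h[:,2]),c)
v,u=np.nonzero(k); a=cv2.minEnclosingCircle(onplane(p,np.c_[u,v],.213,o)[:,:2].astype(np.float32)*1000); print('ring plane',a)
im=p['image'].astype(int); hsv=cv2.cvtColor(p['image'],cv2.COLOR_RGB2HSV)
K=(d<.06)&(H>.17)&(H<.225); print('near',K.sum())
cx,cy=np.array(a[0])/1000
def ang(mask,h):
    v,u=np.nonzero(mask); w=onplane(p,np.c_[u,v],h,o)[:,:2]-[cx,cy]; r=np.hypot(*w.T); q=np.arctan2(w[:,1],w[:,0])-yaw; print(len(v),'centroid ang',np.arctan2(*w.mean(0)[::-1])-yaw,'r',r.min().round(4),r.max().round(4)); return 
red=(im[...,0]>2*im[...,1])&(im[...,0]>2*im[...,2])&(im[...,0]>60)&K; print('index'); ang(red,.180)
top=(H>.2)&(d<.024); white=(hsv[...,2]>120)&(hsv[...,1]<70)&top; print('white top'); ang(white,.213) if white.sum() else 0
v,u=np.nonzero(K); x0,x1,y0,y1=u.min(),u.max(),v.min(),v.max(); print(x0,x1,y0,y1)
cv2.imwrite('pics/c'+sys.argv[1],cv2.resize(cv2.imread('pics/'+sys.argv[1])[max(y0-10,0):y1+10,x0-10:x1+10],None,fx=3,fy=3,interpolation=2))
go(o,[cx,cy,.2])
E
python3 fo.py w4.png
```

```text
t 16.15 pos [ 0.5408 -0.1445  0.3477] z [ 0.  0. -1.] F [-0.4  0.2  0.7] op 0.824 g 0.0
focus_top 0.58 [316. 130.  63.  64.] [ 0.5469 -0.0993  0.2123]
focus_mark 0.96 [316. 131.  60.  68.] [ 0.547  -0.0995  0.2122]
index_mark 0.88 [315. 126.  99. 102.] [ 0.5485 -0.0936  0.1792]
gauge_top 0.6 [316. 227.  48.  52.] [ 0.5249 -0.231   0.0686]
zero_mark 0.96 [316. 229.  45.  54.] [ 0.5262 -0.2308  0.0686]
needle_tip 0.71 [317. 131.  68.  62.] [ 0.547  -0.0995  0.2122]
ring 3138 0.21224605348333833 ((546.8933715820312, -100.6253662109375), 24.755462646484375)
ring plane ((547.0811157226562, -100.54625701904297), 24.650436401367188)
near 7691
index
81 centroid ang -0.0263660368263349 r 0.0264 0.0402
white top
453 centroid ang -1.1659325092928625 r 0.0004 0.0229
267 364 76 175
GO shift [ 0.1109 -0.0017  0.3692] turn 0 yaw -0.158 q [-0.47  0.07  1.49  0.    1.57 -0.32]
```

View pics/w4.png

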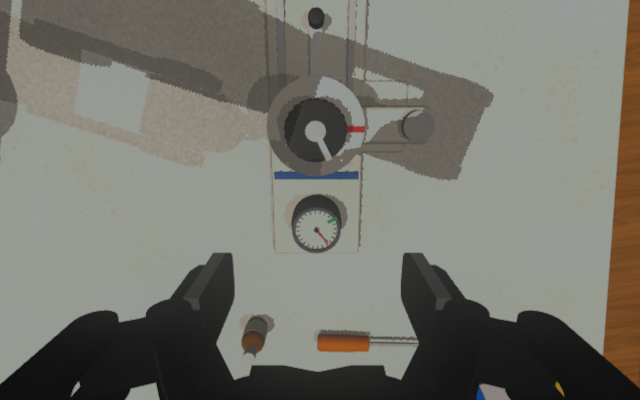

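The wrist view shows the tray home under the lens, with the focus ring at (316,131). Its white line points to (327,160) and the red index mark is at (355,129). The gauge is at (316,229), with its needle towards (326,243) and its green mark at (332,220). I'll refine the angles.

```bash
cat > an.py <<'E'
from h import *
from scipy.optimize import least_squares
yaw=-.157
def angles(name=None):
    o=get_obs(); p=camera('wrist')
    if name: save(p,name)
    W=cloud(p,o); H=W[...,2]; im=p['image'].astype(int); r_,g_,b_=im[...,0],im[...,1],im[...,2]
    def blob(mask,h,c,r0,r1,lab):
        v,u=np.nonzero(mask)
        if not len(v): print(lab,'none'); return
        w=onplane(p,np.c_[u,v],h,o)[:,:2]-c; r=np.hypot(*w.T); s=(r>r0)&(r<r1); w=w[s]
        if s.sum()<3: print(lab,'few',s.sum()); return
        q=np.arctan2(*w.sum(0)[::-1])-yaw; print(lab,s.sum(),'ang',round(q,3),'r',r[s].min().round(4),r[s].max().round(4))
    F=np.array([.547,-.1003]); G=F-.135*np.array([-np.sin(yaw),np.cos(yaw)])
    def centre(c,h,R0,lo,hi):
        k=(H>lo)&(H<hi)&(np.hypot(W[...,0]-c[0],W[...,1]-c[1])<R0+.01)
        if k.sum()<100: return c
        v,u=np.nonzero(k); (x,y),rr=cv2.minEnclosingCircle(onplane(p,np.c_[u,v],h,o)[:,:2].astype(np.float32)*1000); print('circle',x,y,rr); return np.array([x,y])/1000
    F=centre(F,.213,.024,.205,.225); G=centre(G,.072,.030,.062,.085)
    dF=np.hypot(*(W[...,:2]-F).T).T; dG=np.hypot(*(W[...,:2]-G).T).T
    sat=im.max(-1)-im.min(-1); red=(r_>1.8*g_)&(r_>1.8*b_)&(r_>50); grn=(g_>1.4*r_)&(g_>1.2*b_)&(g_>40)
    blob(red&(dF<.06)&(H>.165),.18,F,.02,.045,'index')
    blob((im.min(-1)>85)&(sat<50)&(dF<.03)&(H>.2),.213,F,.013,.0225,'focus')
    blob(red&(dG<.03)&(H>.05),.0685,G,.008,.026,'needle'); blob(grn&(dG<.03)&(H>.05),.0685,G,.01,.028,'zero')
    return o,F,G
if __name__=='__main__':
    import sys
    o,F,G=angles(sys.argv[1] if len(sys.argv)>1 else None); st(o); go(o,[*F,.186]); go(o,[*G,.056])
E
python3 an.py
```

```text
circle 546.9876708984375 -100.4367446899414 24.539228439331055
circle 525.776611328125 -232.28472900390625 31.862844467163086
index 90 ang -0.027 r 0.0257 0.0404
focus 87 ang -1.122 r 0.0132 0.0224
needle 11 ang -0.976 r 0.0083 0.0222
zero 25 ang 0.528 r 0.0172 0.0279
t 16.5 pos [ 0.5409 -0.1445  0.3477] z [ 0. -0. -1.] F [-0.2 -0.1  0.1] op 0.821 g 0.0
GO shift [ 0.1113 -0.0021  0.4043] turn 0 yaw -0.1572 q [-0.47  0.07  1.49 -0.    1.57 -0.32]
GO shift [-0.2226 -0.0029  0.7293] turn 0 yaw -0.1572 q [-0.47  0.07  1.49 -0.    1.57 -0.32]
```

Call:
play_rows(
  plan=[
    [75,[0.111,-0.002,0],0],
    [75,[0.111,-0.002,0.1],0],
    [75,[0.111,-0.002,0.2],0],
    [75,[0.111,-0.002,0.28],0],
    [75,[0.111,-0.002,0.34],0],
    [75,[0.111,-0.002,0.38],0],
    [75,[0.111,-0.002,0.4],0],
    [75,[0.111,-0.002,0.4],0],
    [75,[0.111,-0.002,0.402],0],
    [75,[0.111,-0.002,0.402],0],
  ],
)

```text
time_s: 17.55
eef_pos: [0.5477, -0.1014, 0.1881]
eef_rot: [0.001, 0.761, 0.649, 0.0]
wrist_force: [-0.1, 0.6, 0.9]
opening: 0.871
grasp_force: 0.0
```

Call:
play_rows(
  plan=[
    [60,[0,0,0],0],
    [50,[0,0,0],0],
    [40,[0,0,0],0],
    [40,[0,0,0],0],
    [40,[0,0,0],0],
    [40,[0,0,0],0],
  ],
)

```text
time_s: 18.15
eef_pos: [0.5461, -0.1011, 0.188]
eef_rot: [-0.0, 0.761, 0.649, -0.001]
wrist_force: [-7.1, 1.2, 8.6]
opening: 0.542
grasp_force: 61.1
```

Gripped. Turning the ring counter-clockwise by about 1.1 rad.

Call:
play_rows(
  plan=[
    [40,[0,0,0],-0.04],
    [40,[0,0,0],-0.08],
    [40,[0,0,0],-0.12],
    [40,[0,0,0],-0.16],
    [40,[0,0,0],-0.2],
    [40,[0,0,0],-0.24],
    [40,[0,0,0],-0.28],
    [40,[0,0,0],-0.32],
    [40,[0,0,0],-0.35],
    [40,[0,0,0],-0.35],
  ],
)

```text
time_s: 19.15
eef_pos: [0.5477, -0.1005, 0.188]
eef_rot: [0.001, 0.309, 0.951, 0.001]
wrist_force: [0.5, 4.9, 5.9]
opening: 0.543
grasp_force: 61.2
```

Call:
play_rows(
  plan=[
    [40,[0,0,0],0],
    [55,[0,0,0],0],
    [70,[0,0,0],0],
    [75,[0,0,0],0],
    [75,[0,0,-0.05],0],
    [75,[0,0,-0.15],0],
    [75,[0,0,-0.27],0],
    [75,[0,0,-0.4],0],
    [75,[0,0,-0.4],0],
  ],
)

```text
time_s: 20.05
eef_pos: [0.5497, -0.1026, 0.3552]
eef_rot: [0.007, 0.31, 0.951, -0.001]
wrist_force: [-0.3, -0.5, 0.1]
opening: 0.881
grasp_force: 0.0
```

```bash
python3 an.py w5.png
```

```text
circle 546.773193359375 -99.1712646484375 25.059206008911133
circle 525.2770385742188 -231.6011962890625 31.82329750061035
index 32 ang -0.051 r 0.0328 0.0403
focus 50 ang -0.056 r 0.013 0.0224
needle 13 ang -0.137 r 0.0083 0.0213
zero 22 ang 0.522 r 0.0173 0.028
t 20.05 pos [ 0.5497 -0.1026  0.3552] z [ 0.012 -0.006 -1.   ] F [-0.3 -0.5  0.1] op 0.881 g 0.0
GO shift [0.0164 0.0014 0.4229] turn 0 yaw 0.9405 q [-0.4   0.06  1.49 -0.    1.57 -1.34]
GO shift [-0.131  -0.2986  0.7491] turn 0 yaw 0.9405 q [-0.4   0.06  1.49 -0.    1.57 -1.34]
```

View pics/w5.png

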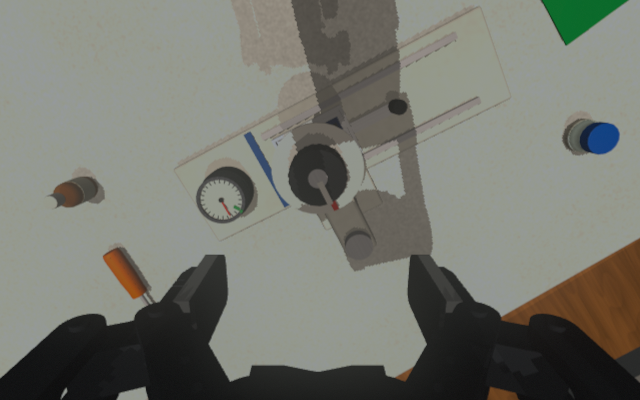

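The wrist view shows the ring at (318,175) with its white line reaching (335,205), nearly on the red index mark. I'll take a closer look from directly above.

Call:
play_rows(
  plan=[
    [75,[-0.08,0,0.05],0],
    [75,[-0.156,0,0.1],0],
    [75,[-0.156,0,0.1],0],
    [75,[-0.156,0,0.1],0],
    [75,[-0.156,0,0.1],0],
  ],
)

```text
time_s: 20.6
eef_pos: [0.5969, -0.1375, 0.3068]
eef_rot: [-0.0, 0.31, 0.951, 0.0]
wrist_force: [1.1, 0.2, 0.1]
opening: 0.881
grasp_force: 0.0
```

```bash
python3 an.py w6.png
python3 - <<'E'
import cv2; i=cv2.imread('pics/w6.png'); cv2.imwrite('pics/w6c.png',cv2.convertScaleAbs(cv2.resize(i[20:180,220:420],None,fx=3.6,fy=3.6,interpolation=2),alpha=1.4))
E
```

```text
circle 547.3748779296875 -100.00015258789062 24.47552490234375
circle 525.947998046875 -231.87359619140625 31.576454162597656
index 96 ang -0.043 r 0.0289 0.0407
focus none
needle 18 ang -0.153 r 0.0081 0.0214
zero 32 ang 0.523 r 0.0169 0.0278
t 20.6 pos [ 0.5969 -0.1375  0.3068] z [-0.001  0.    -1.   ] F [1.1 0.2 0.1] op 0.881 g 0.0
GO shift [0.1551 0.0029 0.3022] turn 0 yaw 0.9413 q [-0.42  0.21  1.42  0.    1.51 -1.36]
GO shift [ 0.0041 -0.2951  0.6271] turn 0 yaw 0.9413 q [-0.42  0.21  1.42  0.    1.51 -1.36]
```

View pics/w6c.png

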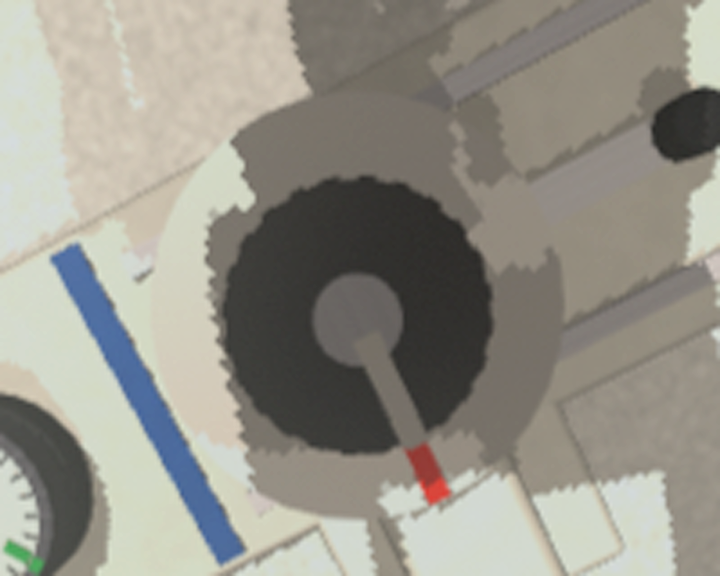

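The crop shows the shaded white line running from (365,335) to (418,445), with the red mark just beyond it at (417,450)-(438,500), so they are nearly aligned. I'll measure it with a threshold that suits the shade.

```bash
sed -i 's/im.min(-1)>85/im.min(-1)>62/' an.py
cat > an2.py <<'E'
from an import *
# fit ring centre by edge of the dark top; white line by PCA-free per-pixel angle median
o=get_obs(); p=camera('wrist'); im=p['image'].astype(int); W=cloud(p,o)
F=np.array([.5474,-.1002])
v,u=np.mgrid[:400,:640]; P=onplane(p,np.c_[u.ravel(),v.ravel()],.213,o)[:,:2].reshape(400,640,2)
mn=im.min(-1)
d=P-F; r=np.hypot(d[...,0],d[...,1])
for th in (55,62,70):
    k=(mn>th)&(r>.010)&(r<.021)&(W[...,2]>.2); w=d[k]; q=np.arctan2(w[:,1],w[:,0])-yaw
    print('line',th,k.sum(),np.median(q).round(3),q.mean().round(3),q.min().round(2),q.max().round(2)); 
    X=np.c_[w[:,0],np.ones(len(w))]; f=cv2.fitLine(w.astype(np.float32),cv2.DIST_L2,0,1e-4,1e-4).ravel(); print(' dir',(np.arctan2(f[1],f[0])-yaw).round(3))
P2=onplane(p,np.c_[u.ravel(),v.ravel()],.180,o)[:,:2].reshape(400,640,2)-F
k=(im[...,0]>1.8*im[...,1])&(im[...,0]>1.8*im[...,2])&(im[...,0]>50)&(np.hypot(P2[...,0],P2[...,1])<.045)
w=P2[k]; print('index',k.sum(),(np.arctan2(*w.mean(0)[::-1])-yaw).round(3)); f=cv2.fitLine(w.astype(np.float32),cv2.DIST_L2,0,1e-4,1e-4).ravel(); print(' dir',(np.arctan2(f[1],f[0])-yaw).round(3))
dark=(mn<55)&(r<.03)&(W[...,2]>.205); print('centre',cv2.minEnclosingCircle(P[dark].astype(np.float32)*1000), P[dark].mean(0))
E
python3 an2.py; python3 an.py
```

```text
line 55 138 -0.011 -0.009 -0.23 0.21
 dir -0.042
line 62 124 -0.01 -0.007 -0.22 0.2
 dir -0.039
line 70 107 -0.01 -0.008 -0.18 0.17
 dir -0.043
index 94 -0.036
 dir -0.009
centre ((547.337890625, -100.0115966796875), 24.489788055419922) [ 0.5454814  -0.09937489]
circle 547.2764892578125 -100.25114440917969 24.49715232849121
circle 526.0806884765625 -231.73138427734375 31.68914794921875
index 97 ang -0.035 r 0.0286 0.0407
focus 106 ang -0.007 r 0.0131 0.0224
needle 18 ang -0.166 r 0.009 0.0212
zero 32 ang 0.516 r 0.0167 0.028
t 20.7 pos [ 0.5972 -0.1375  0.308 ] z [ 0.001 -0.001 -1.   ] F [-0.2  0.5 -0.3] op 0.883 g 0.0
GO shift [0.156  0.0017 0.3047] turn 0 yaw 0.9416 q [-0.42  0.21  1.42  0.    1.51 -1.36]
GO shift [ 0.0059 -0.2954  0.6298] turn 0 yaw 0.9416 q [-0.42  0.21  1.42  0.    1.51 -1.36]
```

Call:
play_rows(
  plan=[
    [75,[-0.06,-0.1,0],0],
    [75,[-0.12,-0.2,0],0],
    [75,[-0.167,-0.295,0.1],0],
    [75,[-0.167,-0.295,0.2],0],
    [75,[-0.167,-0.295,0.28],0],
    [75,[-0.167,-0.295,0.28],0],
    [75,[-0.167,-0.295,0.28],0],
    [75,[-0.167,-0.295,0.28],0],
  ],
)

```text
time_s: 21.55
eef_pos: [0.5835, -0.2731, 0.1984]
eef_rot: [0.002, 0.309, 0.951, -0.001]
wrist_force: [0.2, -1.0, 1.0]
opening: 0.875
grasp_force: 0.0
```

```bash
cat > ga.py <<'E'
from an import *
import sys
o=get_obs(); st(o); p=camera('wrist'); save(p,sys.argv[1]); im=p['image'].astype(int); W=cloud(p,o); H=W[...,2]
G=np.array([.526,-.232]); v,u=np.mgrid[:400,:640]
def pl(h): return onplane(p,np.c_[u.ravel(),v.ravel()],h,o)[:,:2].reshape(400,640,2)
P=pl(.072); d=np.hypot(*(P-G).T).T
k=(d<.034)&(H>.064)&(H<.09); print('H',np.percentile(H[k],[5,50,95]).round(4)); c=cv2.minEnclosingCircle(P[k].astype(np.float32)*1000); print(c)
hF=np.median(H[(d<.018)]); print('face',hF); Q=pl(hF+.0008)
r_,g_,b_=im[...,0],im[...,1],im[...,2]; red=(r_>1.8*g_)&(r_>1.8*b_)&(r_>50)&(d<.03); grn=(g_>1.4*r_)&(g_>1.2*b_)&(g_>40)&(d<.032)
face=(im.min(-1)>110)&(d<.028); print('face circle',cv2.minEnclosingCircle(pl(hF)[face].astype(np.float32)*1000))
for C in [np.array(c[0])/1000, np.array(cv2.minEnclosingCircle(pl(hF)[face].astype(np.float32)*1000)[0])/1000]:
  for n,m in (('needle',red),('zero',grn)):
    w=Q[m]-C; r=np.hypot(*w.T); s=r>.012; f=cv2.fitLine(w.astype(np.float32),cv2.DIST_L2,0,1e-4,1e-4).ravel(); f=f*np.sign(f[0]) ; print(n,m.sum(),'pos',(np.arctan2(*w[s].mean(0)[::-1])-yaw).round(3),'dir',(np.arctan2(f[1],f[0])-yaw).round(3),r.min().round(4),r.max().round(4))
i=cv2.imread('pics/'+sys.argv[1]); vv,uu=np.nonzero(d<.04); cv2.imwrite('pics/c'+sys.argv[1],cv2.resize(i[vv.min():vv.max(),uu.min():uu.max()],(560,560),interpolation=2))
E
python3 ga.py w7.png
```

```text
t 21.55 pos [ 0.5835 -0.2731  0.1984] z [ 0.004 -0.003 -1.   ] F [ 0.2 -1.   1. ] op 0.875 g 0.0
H [0.0672 0.0686 0.0718]
((525.8202514648438, -233.44712829589844), 30.348669052124023)
face nan
face circle ((nan, nan), nan)
needle 59 pos nan dir nan nan nan
zero 57 pos nan dir nan nan nan
needle 59 pos nan dir nan nan nan
zero 57 pos nan dir nan nan nanga.py:13: RuntimeWarning: Mean of empty slice.
  w=Q[m]-C; r=np.hypot(*w.T); s=r>.012; f=cv2.fitLine(w.astype(np.float32),cv2.DIST_L2,0,1e-4,1e-4).ravel(); f=f*np.sign(f[0]) ; print(n,m.sum(),'pos',(np.arctan2(*w[s].mean(0)[::-1])-yaw).round(3),'dir',(np.arctan2(f[1],f[0])-yaw).round(3),r.min().round(4),r.max().round(4))
  ret = um.true_divide(
```

View pics/cw7.png

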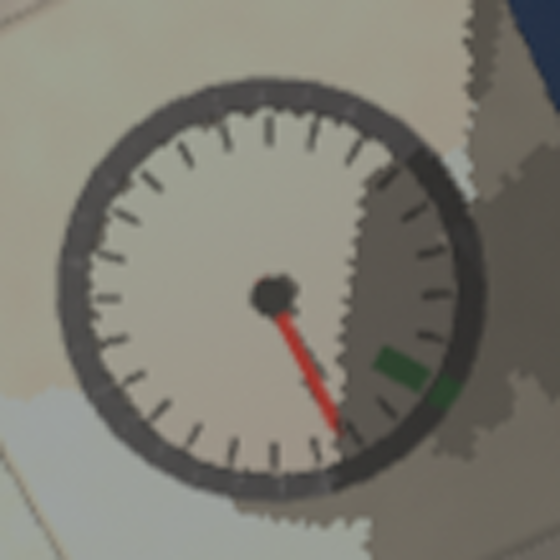

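The gauge crop shows the hub at (273,296), the needle tip at (338,430) and the green mark at (400,370). That puts the needle about 34.5° clockwise of the green mark, at about -0.02 rad, which agrees with the focus ring now being at the index. I'll compute it precisely.

```bash
sed -i 's/np.median(H\[/np.nanmedian(H[/; s/^r_,g_/Q=pl(.0693); hF=.0686\nr_,g_/' ga.py; python3 ga.py w8.png
python3 - <<'E'
from h import *
o=get_obs(); st(o); go(o,[.526,-.2327,.055])
E
```

```text
t 21.6 pos [ 0.5835 -0.2731  0.1984] z [ 0.004 -0.003 -1.   ] F [-0.6  0.   0.6] op 0.876 g 0.0
H [0.0672 0.0686 0.0718]
((525.7479248046875, -233.4414825439453), 30.34705352783203)
face 0.06830174915736192
face circle ((525.258544921875, -233.64830017089844), 26.179330825805664)
needle 61 pos -0.005 dir 0.004 0.003 0.0203
zero 56 pos 0.596 dir 0.608 0.0178 0.0296
needle 61 pos 0.013 dir 0.004 0.0035 0.0208
zero 56 pos 0.595 dir 0.608 0.0183 0.0302
t 21.65 pos [ 0.5834 -0.273   0.1981] z [ 0.004 -0.003 -1.   ] F [-0.4 -0.   0.8] op 0.878 g 0.0
GO shift [ 0.1771 -0.0028  0.3569] turn 0 yaw 0.9421 q [-0.62  0.36  1.46 -0.    1.32 -1.56]
```

The needle is at about 0.00 rad and so is the focus ring, while the index is at about -0.035. I'll look at the ring from closer and trim it before touching the bezel.

Call:
play_rows(
  plan=[
    [75,[0,0,-0.06],0],
    [75,[0,0,-0.12],0],
    [75,[0.05,0.1,-0.12],0],
    [75,[0.1,0.2,-0.12],0],
    [75,[0.155,0.2955,-0.12],0],
    [75,[0.155,0.2955,-0.12],0],
    [75,[0.155,0.2955,-0.12],0],
    [75,[0.155,0.2955,-0.12],0],
  ],
)

```text
time_s: 22.45
eef_pos: [0.6017, -0.1414, 0.244]
eef_rot: [0.001, 0.31, 0.951, -0.0]
wrist_force: [-1.0, 0.0, -0.5]
opening: 0.876
grasp_force: 0.0
```

```bash
cat > an3.py <<'E'
from an import *
import sys
from scipy.optimize import least_squares
o=get_obs(); st(o); p=camera('wrist'); save(p,sys.argv[1]); im=p['image'].astype(int); W=cloud(p,o); H=W[...,2]; mn=im.min(-1)
v,u=np.mgrid[:400,:640]; pl=lambda h: onplane(p,np.c_[u.ravel(),v.ravel()],h,o)[:,:2].reshape(400,640,2)
P=pl(.213); F0=np.array([.5473,-.1002])
def outer(P,lo,hi,R0):
    k=((H>lo)&(H<hi)&(np.hypot(*(P-F0).T).T<R0+.006)).astype(np.uint8); k=cv2.morphologyEx(k,cv2.MORPH_OPEN,np.ones((3,3),np.uint8))
    c=max(cv2.findContours(k,cv2.RETR_EXTERNAL,cv2.CHAIN_APPROX_NONE)[0],key=len)[:,0]; c=c[(c[:,0]>2)&(c[:,0]<637)&(c[:,1]>2)]
    w=P[c[:,1],c[:,0]]; s=least_squares(lambda x:np.hypot(w[:,0]-x[0],w[:,1]-x[1])-x[2],[*F0,R0],loss='soft_l1',f_scale=5e-4).x; print('circle',s.round(4)); return s[:2]
F=outer(P,.205,.225,.024); C=outer(pl(.180),.165,.23,.042)
def meas(n,k,P,c):
    w=P[k]-c; f=cv2.fitLine(w.astype(np.float32),cv2.DIST_L2,0,1e-4,1e-4).ravel(); f*=np.sign(f[0]); r=np.hypot(*w.T)
    print(n,k.sum(),'pos',(np.arctan2(*w.mean(0)[::-1])-yaw).round(3),'dir',(np.arctan2(f[1],f[0])-yaw).round(3),r.min().round(4),r.max().round(4))
red=(im[...,0]>1.8*im[...,1])&(im[...,0]>1.8*im[...,2])&(im[...,0]>50)&(H>.165)
for c in (F,C):
    r=np.hypot(*(P-c).T).T; meas('line',(mn>62)&(r>.009)&(r<.0215)&(H>.2),P,c); 
    Q=pl(.181); r=np.hypot(*(Q-c).T).T; meas('index',red&(r<.045),Q,c)
E
python3 an3.py w9.png
python3 - <<'E'
import cv2; i=cv2.imread('pics/w9.png'); cv2.imwrite('pics/w9c.png',cv2.convertScaleAbs(cv2.resize(i[0:220,200:440],None,fx=2.7,fy=2.7,interpolation=2),alpha=1.4))
E
```

```text
t 22.45 pos [ 0.6017 -0.1414  0.244 ] z [ 0.002 -0.001 -1.   ] F [-1.   0.  -0.5] op 0.876 g 0.0
circle [ 0.5471 -0.1001  0.0234]
circle [ 0.547  -0.1001  0.0414]
line 267 pos -0.015 dir -0.008 0.009 0.0214
index 154 pos -0.039 dir -0.012 0.0291 0.0409
line 269 pos -0.011 dir -0.009 0.009 0.0215
index 154 pos -0.037 dir -0.012 0.0291 0.041
```

Run:
```python
from h import *
o=get_obs(); st(o); go(o,[.5258,-.2333,.051])
```

```text
t 22.5 pos [ 0.6015 -0.1418  0.2436] z [ 0.001 -0.001 -1.   ] F [ 0.7 -0.1  1. ] op 0.875 g 0.0
GO shift [ 0.0187 -0.2964  0.4816] turn 0 yaw 0.9403 q [-0.42  0.26  1.48 -0.    1.39 -1.36]
```

Call:
play_rows(
  plan=[
    [80,[0.006,-0.1,0],0],
    [80,[0.012,-0.2,0],0],
    [80,[0.0187,-0.296,0],0],
    [82,[0.0187,-0.296,0.1],0],
    [82,[0.0187,-0.296,0.2],0],
    [82,[0.0187,-0.296,0.3],0],
    [82,[0.0187,-0.296,0.38],0],
    [82,[0.0187,-0.296,0.42],0],
    [82,[0.0187,-0.296,0.43],0],
    [82,[0.0187,-0.296,0.43],0],
  ],
)

```text
time_s: 23.5
eef_pos: [0.5252, -0.2328, 0.0707]
eef_rot: [-0.0, 0.31, 0.951, 0.0]
wrist_force: [-0.3, 0.4, 0.1]
opening: 0.96
grasp_force: 0.0
```

Run:
```python
from h import *
o=get_obs(); st(o); go(o,[.5258,-.2333,.051])
```

```text
t 23.5 pos [ 0.5252 -0.2328  0.0707] z [-0.001  0.    -1.   ] F [-0.3  0.4  0.1] op 0.96 g 0.0
GO shift [-0.0019 -0.0002  0.0492] turn 0 yaw 0.9398 q [-0.62  0.37  1.72 -0.    1.05 -1.56]
```

Call:
play_rows(
  plan=[
    [82,[-0.001,0,0.02],0],
    [82,[-0.002,0,0.04],0],
    [82,[-0.002,0,0.047],0],
    [82,[-0.002,0,0.047],0],
    [70,[-0.002,0,0.047],0],
    [60,[-0.002,0,0.047],0],
    [50,[-0.002,0,0.047],0],
    [50,[-0.002,0,0.047],0],
    [50,[-0.002,0,0.047],0],
  ],
)

```text
time_s: 24.4
eef_pos: [0.526, -0.2334, 0.0534]
eef_rot: [0.0, 0.309, 0.951, -0.001]
wrist_force: [-4.4, -1.2, 7.5]
opening: 0.673
grasp_force: 62.5
```

Call:
play_rows(
  plan=[
    [50,[0,0,0],0.03],
    [50,[0,0,0],0.06],
    [50,[0,0,0],0.09],
    [50,[0,0,0],0.12],
    [50,[0,0,0],0.15],
    [50,[0,0,0],0.175],
    [50,[0,0,0],0.191],
    [50,[0,0,0],0.191],
    [50,[0,0,0],0.191],
  ],
)

```text
time_s: 25.3
eef_pos: [0.5255, -0.2337, 0.0534]
eef_rot: [-0.0, 0.577, 0.817, -0.001]
wrist_force: [-7.1, -2.6, 8.0]
opening: 0.67
grasp_force: 62.7
```

Call:
play_rows(
  plan=[
    [60,[0,0,0],0],
    [70,[0,0,0],0],
    [82,[0,0,0],0],
    [82,[0,0,-0.05],0],
    [82,[0,0,-0.15],0],
    [82,[0,0,-0.27],0],
    [82,[0,0,-0.37],0],
    [82,[-0.1,0,-0.37],0],
    [82,[-0.17,0,-0.37],0],
    [82,[-0.17,0,-0.37],0],
  ],
)

```text
time_s: 26.3
eef_pos: [0.5499, -0.2994, 0.2008]
eef_rot: [0.001, 0.578, 0.816, -0.0]
wrist_force: [0.2, 1.0, 0.1]
opening: 0.952
grasp_force: 0.0
```

Call:
play_rows(
  plan=[
    [82,[0,0,0],0],
    [82,[0,0,0],0],
  ],
)

```text
time_s: 26.5
eef_pos: [0.5487, -0.2952, 0.1995]
eef_rot: [-0.001, 0.577, 0.817, 0.0]
wrist_force: [0.7, -0.4, 0.1]
opening: 0.96
grasp_force: 0.0
```

```bash
python3 ga.py w10.png
```

```text
t 26.5 pos [ 0.5487 -0.2952  0.1995] z [-0.001  0.001 -1.   ] F [ 0.7 -0.4  0.1] op 0.96 g 0.0
H [0.0671 0.0685 0.0718]
((525.7381591796875, -233.64004516601562), 30.343717575073242)
face 0.06822305732575862
face circle ((511.2874450683594, -247.71676635742188), 16.1046199798584)
needle 43 pos -0.003 dir -0.011 0.0029 0.0213
zero 28 pos 0.003 dir -0.067 0.0213 0.0293
needle 43 pos 0.606 dir -0.011 0.0217 0.037
zero 28 pos 0.399 dir -0.067 0.0372 0.0447
```

View pics/w10.png

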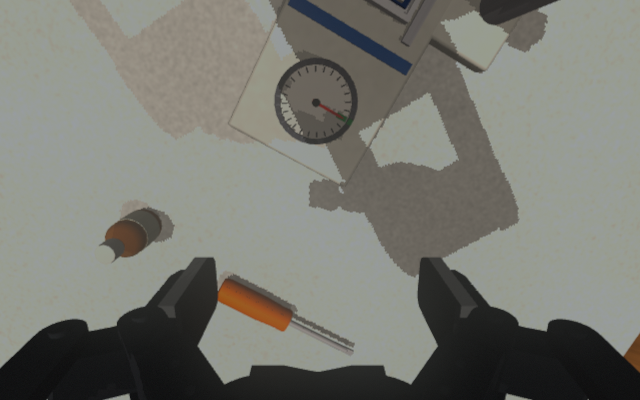

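The green mark (0.003 rad) now stands at the needle tip (-0.003 rad). In the picture the needle meets the green mark at about (345,118), and the screwdriver and bottle have not been touched. The gripper is clear, so I'm handing in.

```bash
python3 -c "
from bench import *
print(hand_in())"
```

```text
the job is handed in; nothing more can be done
None
```

I handed the job in at 26.5 s: board flat in the tray, tray pushed to its stop under the lens, focus line within about 0.025 rad of the red index mark, bezel zero within about 0.01 rad of the needle tip; no verdict was returned.

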